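# Arm the rocker with the weight bar, heavy end low

### The job

The weight bar lying on the low rest is loaded at one end only, and both ends look alike: take hold of it clearly to one side of its middle and lift it, to feel which end is heavy. Then lay it gently along the sloping rocker of the test rig, down in both channels with its heavy end at the lower end, next to the end stop, and let go. The rocker must never tip over, and the other things on the bench must be left where they are.

Things in the scene. Friction and masses are not known exactly. Their poses are not given: they have to be found in the camera images.
- bar_mid (a point): Middle of the weight bar (on its axis, half-way along): a square bare-metal bar 34 x 34 mm and 200 mm long, a thin dark band near each end, both ends alike. x runs along the bar, and its direction says nothing about which end is heavy; z is up at the start, when it lies level in the rest.
- bar: The weight bar as a whole; origin and axes as bar_mid. Mass 0.5 to 0.7 kg. The centre of mass lies 38 to 48 mm from the middle, towards the heavy end, which differs from start to start and cannot be seen.
- rest: The rest, fixed: dark grey plate 200 x 80 x 8 mm with two dark steel channels, each 14 mm long, 72 mm either side of its middle; between them 130 mm of the bar is free on both sides and 25 mm clear below. Origin at the middle of its underside on the bench; x along the bar, z up. The bar's axis lies 50 mm above the bench.
- rig: The test rig, fixed, with the rocker it carries: grey base plate 200 x 110 x 12 mm, a yoke of two aluminium uprights (24 mm along x, reaching 19 mm either side, 131 mm high), the rocker pivoted in it 125 mm above the bench. Origin at the middle of the base's underside on the bench; x level, towards the rocker's higher end; z up.
- rocker (a joint): Rocker angle (rad). 0: on its stop, sloping 35 degrees, lower end towards the rig's -x; grows as the higher end goes down; 0.61 level, 1.22 tipped over. Only a light counterweight (about 0.05 N m) and slight friction hold it at 0: a bar laid heavy end low holds it down, one laid heavy end high tips it when let go.
- rocker_seat (a point): Where the middle of the bar's axis is to lie, in the rocker's frame: x up the slope to the higher end, y across, z square to the rocker, away from it (35 degrees from vertical at rest). Channels 14 mm long, 2 mm clear each side of the bar, stand 72 mm either side along x, 130 mm free between; side walls end 4 mm below this point. Beam between: 20 mm wide, its top 30 mm below.
- remote: Bystander: a white remote control 150 x 46 x 20 mm lying on the bench. Origin at the middle of its underside, x along it.
- stand_a: Bystander: magnetic stand, block 60 x 50 x 55 mm with a post and a cross rod, 161 mm high. Origin at the middle of its underside.
- stand_b: Bystander: a second magnetic stand like stand_a. Origin at the middle of its underside.
- driver: Bystander: screwdriver lying on the bench.
- spanner: Bystander: spanner lying on the bench.
- disc_weight: Bystander: steel disc weight 56 mm in diameter, with a stub, 56 mm high. Origin at the middle of its underside.
- screw_tray: Bystander: open grey tray 120 x 90 x 40 mm. Origin at the middle of its underside.
- grease: Bystander: steel can 60 mm in diameter, 80 mm high. Origin at the middle of its underside.
- rocker_stop (a point): End stop at the rocker's lower end: a point on the face that looks at the bar's end, 103 mm along x from the seat point (3 mm beyond the end of a bar lying on the seat point), a plate 26 mm wide reaching 4 mm above the bar's axis. Axes as rocker_seat. The bar need not touch it.
There are look-alikes about, which are no part of the job. What is shaped like the bar but pink is not meant. What is shaped like the rest but yellow is not meant.

How it is judged:
By the outcome, as a careful person would: the job done as asked, in the order asked, and still so for the second after the job is handed in, with the robot touching nothing.
It also fails if it takes over 45 s, if anything falls off the work surface, if the arm or the gripper's body presses on something with over 40 N, if the wrist force passes 120 N, or if a joint passes its speed limit or range.

### The arm

A 6-joint arm with a two-finger parallel gripper is mounted at the origin on the work surface. World frame = base frame: x ahead of the robot, y to its left, z up, the work surface at z = 0. Lengths are in mm, angles in rad, forces in N, time in s.
With the tool pointing down it reaches from about 400 to 925 mm from the base axis. Payload 12.5 kg.
Tool frame: the origin (TCP) lies at the centre of the arm's flange, where the gripper is bolted on; the fingertips stand 190 mm ahead of it and the grasp point (between the pads) lies 171 mm ahead of it; z points along the fingers, y is the line along which they close (so a half turn about z gives the same grasp; the last joint's range is limited). The gripper opens to 95 mm and grips with 3 to 60 N. Pads are 20 mm wide; open, the fingers measure 119 mm over their backs; the gripper's body (75 mm by 180 mm) begins 59 mm behind the grasp point.
Start: joints at [1.153, 0.491, 1.559, -0, 1.092, -0.106], TCP at [191.709, 594.872, 404.761] pointing down, gripper open.
Joint ranges: [-3.1, 3.1], [-0.84, 2.19], [0.05, 2.79], [-1.13, 4.28], [0.06, 2.93], [-2.69, 2.69]. Speed limits (rad/s): [2.22, 2.22, 2.79, 3.14, 3.14, 3.14].

### API

Orientations are given as [roll, pitch, yaw] about the fixed x, y, z axes, in that order (R = Rz(yaw) Ry(pitch) Rx(roll)).
In Python, from cell import env, read_camera, search_frame, cut_out gives the robot as it stands. The module is installed in compiled form; this text tells all that it offers.
- The arm moves only by the tool move_arm, never from a script. Its argument "commands" is a list of rows, each a list of 3 entries, a list of its own where there are three numbers: the shift along the world's x, y, z normalised to -1 to 1, where 1 is 0.03 m, then the turn about the world's z normalised to -1 to 1, where 1 is 0.08 rad, then the opening, from -1 (shut) to 1 (fully open), so that 0 is half open. A call has 1 to 20 rows; each row shifts and turns the commanded pose from where the row before left it; what a row does not reach is not made up. A row lasts 1/12 s, in which the tool goes at most 41.7 mm and 7.16 degrees, less where a joint would pass 70% of its speed; a pose out of reach is approached as far as the arm can. A call with a number of a shift or a turn outside -1 to 1 is refused whole. A call with a gripper value outside its range is refused whole. The fingers move at their own pace and stop on an object; the grip force is fixed at half the most. Time passes only in rows, so rows that do not move let the fingers close. It gives the time, the measured TCP pose, the force, the opening and the grip force at its end, in the units of the state.
- env.state(): the state, without advancing time (a new reading comes with each control period).
- read_camera(name): name is "scene" or "top"; returns a dict with "image" (480x640x3 uint8, red, green, blue), "fx", "fy", "cx", "cy" (pixels), "D" ([k1, k2, p1, p2, k3] as OpenCV has them; the pictures are not rectified), "rvec" (rotation vector, rad) and "tvec" (3), from world to camera coordinates, as OpenCV has them. Camera axes: x right, y down, z forward; pixel columns grow to the right and rows downward; lengths in mm; the calibration is good to about 2 mm. A picture is of the moment at which its call begins. There is no depth.
- env.job_done(): hands the job in; it is judged then, once.
Trained networks look in a picture, given as the dict that the camera call returned (one of the last four; its "shot" number tells which), for a name from the list of things; names that differ only in an ending like _2 or _b are one class to them, and where a whole thing is asked for, a point or a joint stands for the part that bears it (a point fixed in the world has none). Each returns a list of dicts, best first, with "confidence" (0 to 1); they miss things now and then, are a little off and sometimes report something else, mostly with a low value. They report only what shows in the picture. A call takes as long as a camera call. They do not tell look-alikes from the thing itself.
- search_frame(thing, picture): "at" ([column, row] in pixels, amid what is visible of it).
- cut_out(thing, picture): "region" (480x640 bool, what is visible of it) and "at" ([column, row] in pixels, amid what is visible of it).
The state is a dict: "t": time; "joints": joint angles; "qvel": joint speeds; "tau": joint torques, N m; "eef_pos": TCP position; "tcp_rot": TCP orientation; "ft_force": force on the tool from outside, world axes, zero at the start; "moment": the same for the moment, N m; "opening": opening from 0.0 (shut) to 1.0 (fully open); "grip_force": force on a finger pad.
Only numpy, scipy, OpenCV 4.12 (cv2) and the standard library are available. Lean on these libraries where they do the work, as an engineer would, in place of code of your own. Each camera call takes 0.05 s, during which the arm holds its last target. There are 200 camera calls.

## Working session

There is one attempt and no reset: what is moved stays moved. The work goes in short steps, Python scripts to look and compute and a tool call to move; the robot and the scene stay as the last step left them, time stands still between calls to the robot, and variables do not carry over. Pictures are saved under pics/ and viewed, at most 10 in all, crops included, and the job is handed in when it is done.

Besides the shell and the picture viewer there is one more tool, called after "Emit:" as name(argument=value, ...) on one line, values as JSON. move_arm: Moves the arm, as the interface text tells. Its arguments: {"type":"object","properties":{"commands":{"type":"array","items":{"type":"array"}}},"required":["commands"]}

```bash
mkdir -p pics; cat > h.py <<'E'
import numpy as np, cv2
from cell import env, read_camera, search_frame, cut_out
def ray(c,px):
    K=np.array([[c['fx'],0,c['cx']],[0,c['fy'],c['cy']],[0,0,1.]])
    p=cv2.undistortPoints(np.array([[px]],float),K,np.array(c['D'],float))[0,0]
    R=cv2.Rodrigues(np.array(c['rvec'],float))[0];t=np.array(c['tvec'],float)
    d=R.T@np.array([p[0],p[1],1]);return -R.T@t,d/np.linalg.norm(d)
def atz(c,px,z):
    o,d=ray(c,px);return o+d*(z-o[2])/d[2]
def tri(c1,p1,c2,p2):
    o1,d1=ray(c1,p1);o2,d2=ray(c2,p2)
    s=np.linalg.lstsq(np.c_[d1,-d2],o2-o1,rcond=None)[0]
    a=o1+s[0]*d1;b=o2+s[1]*d2
    return (a+b)/2,np.linalg.norm(a-b)
def proj(c,P):
    K=np.array([[c['fx'],0,c['cx']],[0,c['fy'],c['cy']],[0,0,1.]])
    return cv2.projectPoints(np.array(P,float).reshape(-1,3),np.array(c['rvec'],float),np.array(c['tvec'],float),K,np.array(c['D'],float))[0][:,0]
E
python3 - <<'E'
from h import *
import pickle
np.set_printoptions(precision=1,suppress=True)
C={}
for n in("scene","top"):
    c=read_camera(n);C[n]=c;cv2.imwrite(f'pics/{n}0.png',c['image'][:,:,::-1])
    print(n,'cam at',ray(c,[320,240])[0])
    for th in("bar","rest","rig","rocker","rocker_seat","rocker_stop","bar_mid"):
        print(th,[(np.round(r['at'],1).tolist(),round(r['confidence'],2)) for r in search_frame(th,c)][:4])
pickle.dump(C,open('c0.pkl','wb'))
print(env.state())
E
```

```text
scene cam at [1380.3 -791.   959.7]
bar [([315.6, 224.5], 0.84), ([393.0, 245.8], 0.79)]
rest [([384.3, 266.2], 0.93), ([355.0, 192.7], 0.81), ([158.8, 368.8], 0.46)]
rig [([253.3, 330.4], 0.57)]
rocker [([246.0, 297.9], 0.98), ([390.6, 245.4], 0.62)]
rocker_seat [([247.2, 295.2], 0.66), ([429.2, 222.4], 0.29)]
rocker_stop [([243.9, 296.3], 0.65), ([158.1, 366.3], 0.6)]
bar_mid [([390.9, 246.3], 0.85), ([312.4, 224.4], 0.7)]
top cam at [ 355.1  -21.3 1357.1]
bar [([238.2, 214.9], 0.94)]
rest [([172.1, 339.5], 0.88), ([245.0, 217.1], 0.73), ([164.4, 228.7], 0.67)]
rig [([412.1, 208.7], 0.96)]
rocker [([419.3, 203.1], 0.69), ([490.0, 237.3], 0.26)]
rocker_seat [([421.0, 198.6], 0.64)]
rocker_stop [([418.9, 203.3], 0.96)]
bar_mid [([237.9, 214.7], 0.78), ([255.5, 309.5], 0.69), ([336.0, 134.3], 0.2)]
{'t': 0.8, 'joints': array([ 1.2,  0.5,  1.6, -0. ,  1.1, -0.1]), 'qvel': array([-0.,  0., -0.,  0.,  0.,  0.]), 'tau': array([ -0. , -61.2, -25.8,   0.1,   0. ,   0. ]), 'eef_pos': array([191.7, 594.9, 404.8]), 'tcp_rot': array([3.1, 0. , 2.8]), 'ft_force': array([-0.1, -0.2,  0.1]), 'moment': array([ 0. , -0. ,  0.1]), 'grip_force': 0.0, 'opening': 0.9999914889929516}
```

View pics/scene0.png

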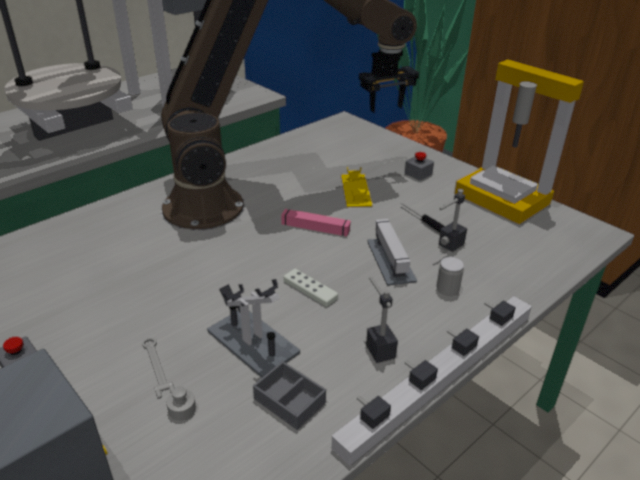

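View pics/top0.png

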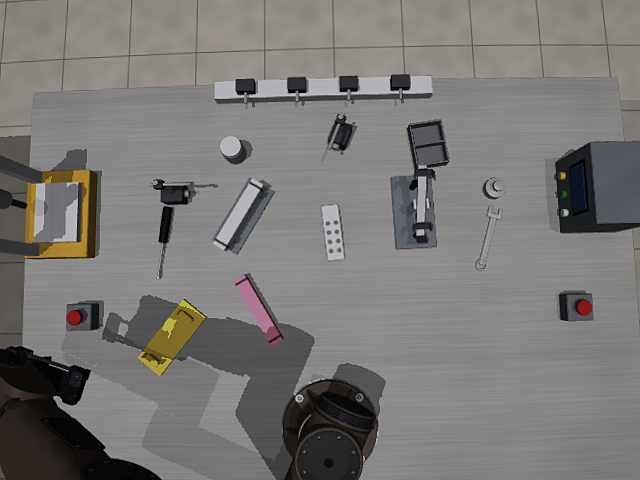

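The bar that is meant is the bare-metal one at top (242,215) / scene (393,246), lying on the dark grey rest. The pink bar at (260,308) / (317,222) and the yellow rest at (172,338) / (356,188) are the look-alikes. The rig is at top (415,210) / scene (253,325). I'll enlarge these to confirm and to read off the corners.

```bash
python3 - <<'E'
from h import *
import pickle
C=pickle.load(open('c0.pkl','rb'))
def crop(c,x,y,w,h,s):
    return cv2.resize(c['image'][y:y+h,x:x+w,::-1],None,fx=s,fy=s,interpolation=cv2.INTER_CUBIC)
t,s=C['top'],C['scene']
cv2.imwrite('pics/ctop.png',np.hstack([crop(t,195,165,80,100,5),crop(t,380,155,80,100,5)]))
cv2.imwrite('pics/cscene.png',np.hstack([crop(s,355,210,70,80,5),crop(s,200,270,90,80,5)]))
for n,c in C.items():
    for th in('bar','rest','rig','rocker'):
        for r in cut_out(th,c) if 0 else []: pass
E
```

```text
(no output)
```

View pics/ctop.png

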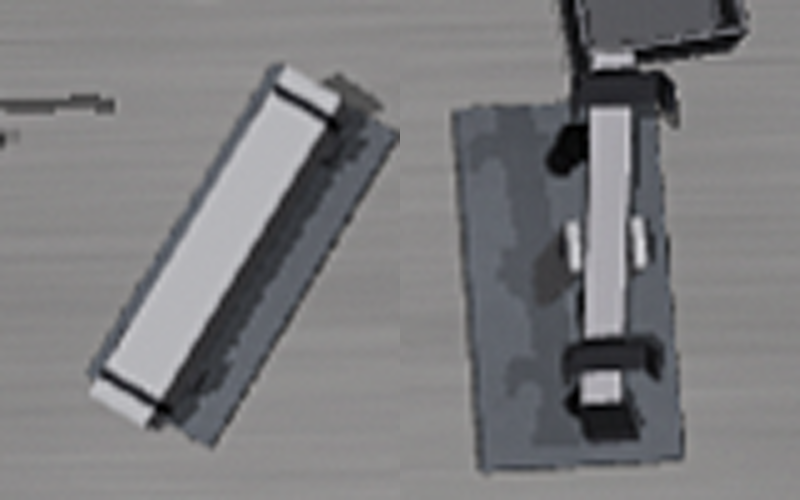

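View pics/cscene.png

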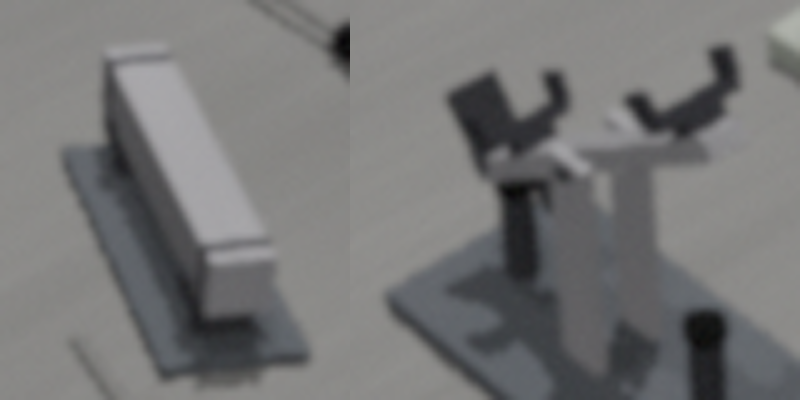

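```bash
cat > fit.py <<'E'
from h import *
import pickle
from scipy.optimize import least_squares
np.set_printoptions(precision=2,suppress=True)
C=pickle.load(open('c0.pkl','rb'))
T,S=C['top'],C['scene']
bt=lambda x,y:(T,[x/5+195-.4,y/5+165-.4]); rt=lambda x,y:(T,[(x-400)/5+380-.4,y/5+155-.4])
bs=lambda x,y:(S,[x/5+355-.4,y/5+210-.4]); rs=lambda x,y:(S,[(x-350)/5+200-.4,y/5+270-.4])
Rz=lambda a:np.array([[np.cos(a),-np.sin(a),0],[np.sin(a),np.cos(a),0],[0,0,1]])
def fit(obs,f,p0,name):
    r=lambda p:np.concatenate([proj(o[0],f(p,m))[0]-o[1] for o,m in obs])
    s=least_squares(r,p0,loss='soft_l1',x_scale=[100,100,.1,30][:len(p0)]);print(name,s.x);print(r(s.x).reshape(-1,2).round(1).tolist());return s.x
fb=lambda p,m:np.array([p[0],p[1],p[3]])+Rz(p[2])@np.array(m)
# bar: x axis towards image-up end(+x world). y=left
bar=fit([(bt(280,63),[100,17,17]),(bt(342,98),[100,-17,17]),(bt(153,428),[-100,-17,17]),(bt(90,388),[-100,17,17]),
 (bs(205,253),[100,-17,17]),(bs(272,246),[100,17,17]),(bs(168,45),[-100,17,17]),(bs(107,49),[-100,-17,17]),(bs(204,316),[100,-17,-17]),(bs(272,312),[100,17,-17])],fb,[600,250,-.5,50],'bar')
fg=lambda p,m:np.array([p[0],p[1],0])+Rz(p[2])@np.array(m)
rig=fit([(rt(452,108),[100,55,12]),(rt(683,460),[-100,-55,12]),(rt(480,471),[-100,55,12]),(rs(388,293),[-100,-55,12])],fg,[550,-180,0],'rig')
a=np.radians(35);Ry=np.array([[np.cos(a),0,-np.sin(a)],[0,1,0],[np.sin(a),0,np.cos(a)]])
fs=lambda p,m:np.array([p[0],p[1],p[3]])+Rz(p[2])@Ry@np.array(m)
seatobs=[(rt(585,437),[-103,13,4]),(rt(637,439),[-103,-13,4]),(rs(447,95),[-103,-13,4]),(rs(493,70),[-103,13,4]),
 (rs(723,48),[72,22,-4]),(rs(637,97),[72,-22,-4]),(rs(553,75),[-72,22,-4]),(rt(570,357),[-72,22,-4]),(rt(656,365),[-72,-22,-4]),(rt(672,98),[72,-22,-4])]
seat=fit(seatobs,fs,[rig[0],rig[1],rig[2],150],'seat')
fs2=lambda p,m:fs([p[0],p[1],rig[2],p[2]],m)
fit(seatobs,fs2,[rig[0],rig[1],150],'seat,yaw fixed')
q=Rz(rig[2]).T@(seat[[0,1,3]]-[rig[0],rig[1],0]);print('seat in rig',q)
E
python3 fit.py; python3 -c "
from h import *
s=env.state();print(s['eef_pos'],s['tcp_rot'],s['t'])"
```

```text
bar [562.44 228.38  -0.55  49.41]
[[0.9, -0.0], [-0.5, -0.7], [-2.2, -1.1], [-0.6, 0.4], [0.7, 1.8], [0.3, 1.8], [-1.4, -0.6], [-1.0, -0.3], [-0.3, -0.1], [-1.0, -0.7]]
rig [ 566.36 -238.08    0.04]
[[-0.3, -0.4], [-0.0, -0.7], [-0.1, -0.2], [-1.8, -1.4]]
seat [ 562.16 -238.77    0.04  162.26]
[[-0.1, -1.2], [-0.1, -2.3], [-0.1, 0.3], [-0.0, 0.2], [-1.4, 0.0], [-0.9, -0.2], [-0.9, -0.3], [-0.9, 2.6], [-0.5, -0.1], [-1.3, -0.8]]
seat,yaw fixed [ 562.09 -238.57  162.13]
[[-0.0, -1.2], [-0.1, -2.3], [-0.1, 0.3], [-0.1, 0.3], [-1.3, -0.0], [-0.7, -0.3], [-1.0, -0.3], [-0.9, 2.6], [-0.5, -0.1], [-1.5, -0.8]]
seat in rig [ -4.23  -0.51 162.26]
[191.71400429 594.86671767 404.77808386] [3.14147478e+00 2.67010722e-05 2.82978329e+00] 0.8
```

Emit:
move_arm(commands=[[[0.83,-0.8,0],-0.19,1],[[0.83,-0.8,0],-0.19,1],[[0.83,-0.8,0],-0.19,1],[[0.83,-0.8,0],-0.19,1],[[0.83,-0.8,0],-0.19,1],[[0.83,-0.8,0],-0.19,1],[[0.83,-0.8,0],-0.19,1],[[0.83,-0.8,0],-0.19,1],[[0.83,-0.8,0],-0.19,1],[[0.83,-0.8,0],-0.19,1],[[0.83,-0.8,0],-0.19,1],[[0.83,-0.8,0],-0.19,1],[[0.83,-0.8,0],-0.19,1],[[0.83,-0.8,0],-0.19,1],[[0.83,-0.8,0],-0.19,1],[[0.83,-0.8,0],-0.19,1],[[0,0,0],0,1],[[0,0,0],0,1]])

```text
t: 2.3
eef_pos: [591.1, 209.5, 404.3]
tcp_rot: [-3.141, -0.0, 2.584]
ft_force: [-0.6, -0.1, -0.7]
opening: 0.997
grip_force: 0.0
```

Emit:
move_arm(commands=[[[0,0,-0.9],0,1],[[0,0,-0.9],0,1],[[0,0,-0.9],0,1],[[0,0,-0.9],0,1],[[0,0,-0.8],0.05,1],[[0,0,-0.7],0,1],[[0,0,-0.6],0,1],[[0,0,-0.4],0,1],[[0,0,0],0,1],[[0,0,0],0,-1],[[0,0,0],0,-1],[[0,0,0],0,-1],[[0,0,0],0,-1],[[0,0,0],0,-1],[[0,0,0],0,-1]])

```text
t: 3.55
eef_pos: [590.1, 210.9, 222.3]
tcp_rot: [3.141, 0.001, 2.591]
ft_force: [-0.4, -0.5, 0.5]
opening: 0.637
grip_force: 0.0
```

Emit:
move_arm(commands=[[[0,0,0],0,-1],[[0,0,0],0,-1],[[0,0,0],0,-1],[[0,0,0],0,-1],[[0,0,0],0,-1],[[0,0,0],0,-1]])

```text
t: 4.05
eef_pos: [590.1, 210.9, 221.8]
tcp_rot: [3.141, 0.0, 2.591]
ft_force: [0.6, 0.3, 0.2]
opening: 0.355
grip_force: 30.0
```

```bash
python3 -c "
from h import *
s=env.state();print(s['eef_pos'],s['ft_force'],s['moment'],s['grip_force'],s['opening'])"
```

```text
[590.14168321 210.85895818 221.75498404] [0.60701724 0.34748182 0.22124761] [-0.07805855 -0.00799818  0.02313924] 29.999383985996246 0.35489815901691646
```

Gripped (34 mm opening). Now lift gently by 45 mm.

Emit:
move_arm(commands=[[[0,0,0.1],0,-1],[[0,0,0.2],0,-1],[[0,0,0.3],0,-1],[[0,0,0.4],0,-1],[[0,0,0.3],0,-1],[[0,0,0.2],0,-1],[[0,0,0],0,-1],[[0,0,0],0,-1],[[0,0,0],0,-1],[[0,0,0],0,-1]])

```text
t: 4.88
eef_pos: [590.0, 210.8, 266.3]
tcp_rot: [-3.141, -0.001, 2.591]
ft_force: [0.6, -0.1, -5.3]
opening: 0.356
grip_force: 30.0
```

```bash
python3 - <<'E'
from h import *
s=env.state();print(s['t'],s['eef_pos'],s['ft_force'],s['moment'],s['grip_force'],s['opening'])
u=np.array([np.cos(-.55),np.sin(-.55)]);m=s['moment'];F=s['ft_force'][2]
print('offset along bar +x', ((-m[1]+.008)*u[0]+(m[0]+.078)*u[1])/F*1000)
c=read_camera('scene');i=c['image'][190:310,320:480,::-1]
cv2.imwrite('pics/lift.png',cv2.resize(i,None,fx=4,fy=4,interpolation=cv2.INTER_CUBIC))
E
```

```text
4.8833 [589.99194899 210.83901502 266.26611667] [ 0.61902508 -0.13215147 -5.2996929 ] [-0.23484715 -0.36015945 -0.02952944] 29.999955520033836 0.3561697136815129
offset along bar +x -74.69243413286313
```

View pics/lift.png

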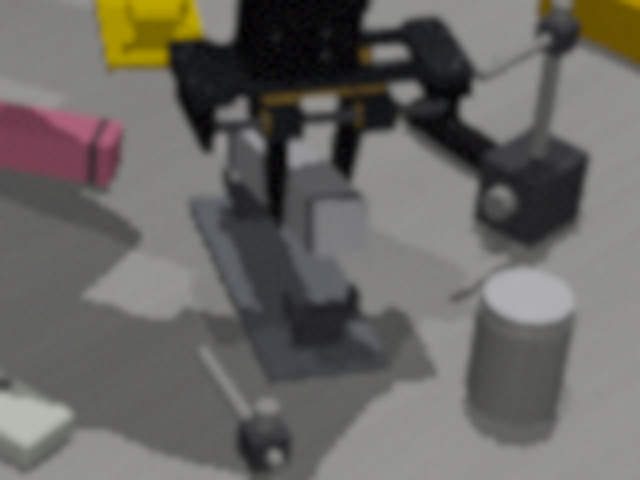

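The picture shows the bar tilted in the grip, with the far end (-x, about (250,160)) hanging low. The moment puts the load 75 mm towards -x, so that end is heavy, and I hold the light side. I'll lift further and measure the tilt.

Emit:
move_arm(commands=[[[0,0,0.2],0,-1],[[0,0,0.4],0,-1],[[0,0,0.6],0,-1],[[0,0,0.6],0,-1],[[0,0,0.6],0,-1],[[0,0,0.6],0,-1],[[0,0,0.4],0,-1],[[0,0,0.2],0,-1],[[0,0,0],0,-1],[[0,0,0],0,-1],[[0,0,0],0,-1]])

```text
t: 5.85
eef_pos: [589.9, 210.8, 374.0]
tcp_rot: [-3.141, -0.001, 2.591]
ft_force: [0.0, -0.3, -6.1]
opening: 0.357
grip_force: 30.0
```

```bash
python3 - <<'E'
from h import *
s=env.state();print(s['t'],s['eef_pos'],s['ft_force'],s['moment'],s['grip_force'],s['opening'])
u=np.array([np.cos(-.55),np.sin(-.55)]);m=s['moment'];F=s['ft_force'][2]
print('offset along bar +x', ((-m[1]+.008)*u[0]+(m[0]+.078)*u[1])/F*1000)
a=read_camera('scene');i=a['image'][150:290,320:460,::-1]
b=read_camera('top');j=b['image'][150:290,180:320,::-1]
cv2.imwrite('pics/lift2.png',cv2.resize(np.hstack([i,j]),None,fx=2.857,fy=2.857,interpolation=cv2.INTER_CUBIC))
E
```

```text
5.85 [589.9358583  210.80402674 374.00899925] [ 0.0456164  -0.29174561 -6.14215078] [-0.21446608 -0.36383346  0.02608103] 30.00002833083272 0.356774856910162
offset along bar +x -63.22316585803205
```

View pics/lift2.png

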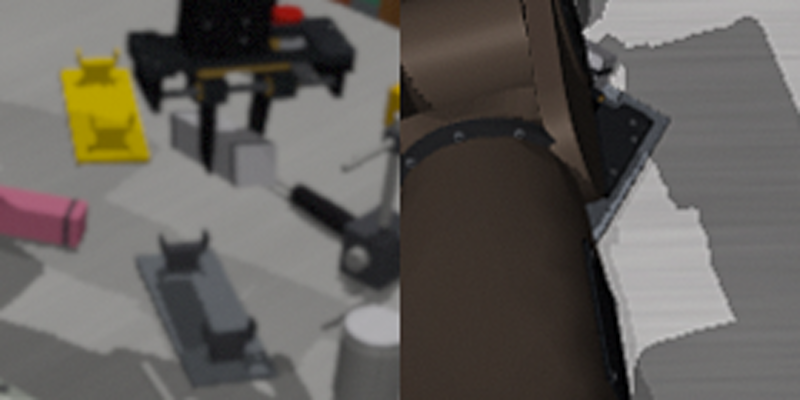

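```bash
cat > tilt.py <<'E'
from h import *
np.set_printoptions(precision=0,suppress=True)
def model(c,g,yaw,th,s,mm):
    # bar points in world; axis along yaw, +x end up by th; grasp at s; 
    ax=np.array([np.cos(yaw)*np.cos(th),np.sin(yaw)*np.cos(th),np.sin(th)]);y=np.array([-np.sin(yaw),np.cos(yaw),0]);z=np.cross(ax,y)
    return proj(c,[g+(m[0]-s)*ax+m[1]*y+m[2]*z for m in mm])
E
python3 - <<'E'
from tilt import *
import pickle
c=pickle.load(open('c0.pkl','rb'))['scene']
for th in(10,15,20,25,30,35,40):
    p=model(c,np.array([589.9,210.8,203.]),-.55,np.radians(th),33,[[100,-17,17],[100,17,17],[100,-17,-17],[100,17,-17],[-100,-17,17],[-100,-17,-17]])
    print(th,((p+.4-[320,150])*2.857).ravel())
E
```

```text
10 [234. 157. 274. 154. 232. 195. 272. 192. 167.  80. 166. 114.]
15 [234. 150. 273. 146. 233. 189. 273. 186. 166.  91. 166. 127.]
20 [233. 143. 273. 139. 234. 183. 273. 179. 166. 103. 167. 139.]
25 [232. 135. 272. 132. 234. 176. 274. 173. 166. 115. 168. 151.]
30 [231. 128. 271. 125. 234. 169. 274. 166. 166. 128. 169. 164.]
35 [230. 121. 270. 118. 234. 162. 274. 159. 167. 140. 170. 176.]
40 [229. 114. 269. 111. 234. 155. 274. 151. 168. 153. 172. 188.]
```

The bar hangs at about 21–22° with its heavy end down. I want a little over 35°, so the low end seats first. A brisk upward jerk should make it slip further.

Emit:
move_arm(commands=[[[0,0,-0.3],0,-1],[[0,0,-0.5],0,-1],[[0,0,1],0,-1],[[0,0,1],0,-1],[[0,0,0.3],0,-1],[[0,0,0],0,-1],[[0,0,0],0,-1],[[0,0,0],0,-1]])

```text
t: 6.62
eef_pos: [589.8, 210.8, 417.7]
tcp_rot: [-3.14, -0.002, 2.591]
ft_force: [0.7, 0.3, -5.3]
opening: 0.358
grip_force: 30.0
```

```bash
cat > look.py <<'E'
from tilt import *
import sys
s=env.state();yaw=s['tcp_rot'][2]-np.pi;u=np.array([np.cos(yaw),np.sin(yaw)]);m=s['moment'];F=-6.15
print(s['t'],s['eef_pos'],s['tcp_rot'],s['ft_force'],s['joints'])
print('offset', ((-m[1]+.008)*u[0]+(m[0]+.078)*u[1])/F*1000)
c=read_camera('scene')
r=cut_out('bar',c)
g=s['eef_pos']-[0,0,171]
q=model(c,g,yaw,.5,33,[[0,0,0]])[0]
r=[x for x in r if np.hypot(*(np.array(x['at'])-q))<45]
print(q,[(x['at'],x['confidence'],x['region'].sum()) for x in r])
if r:
    R=r[0]['region'];ys,xs=np.nonzero(R);print('bbox',xs.min(),xs.max(),ys.min(),ys.max(),'left edge rows',ys[xs<=xs.min()+2].min(),ys[xs<=xs.min()+2].max(),'right rows',ys[xs>=xs.max()-2].min(),ys[xs>=xs.max()-2].max())
    for th in range(10,71,6):
        cs=[[a,b,d] for a in(-100,100) for b in(-17,17) for d in(-17,17)]
        p=model(c,g,yaw,np.radians(th),33,cs)
        M=np.zeros((480,640),np.uint8);cv2.fillConvexPoly(M,cv2.convexHull(p.astype(np.int32)),1)
        print(th,'iou %.3f'%((M&R).sum()/(M|R).sum()),'inside %.3f'%((M&R).sum()/R.sum()))
E
python3 look.py
```

```text
6.6167 [590. 211. 418.] [-3. -0.  3.] [ 1.  0. -5.] [ 0.  0.  2.  0.  1. -1.]
offset -28.19127781046396
[397. 185.] [([402.4, 191.6], 0.88, np.int64(726))]
bbox 383 417 173 211 left edge rows 197 211 right rows 174 189
10 iou 0.284 inside 0.512
16 iou 0.305 inside 0.504
22 iou 0.311 inside 0.478
28 iou 0.311 inside 0.441
34 iou 0.362 inside 0.497
40 iou 0.452 inside 0.629
46 iou 0.530 inside 0.749
52 iou 0.588 inside 0.864
58 iou 0.572 inside 0.886
64 iou 0.494 inside 0.846
70 iou 0.427 inside 0.818
```

It slipped past the target, to about 55°. I'll flatten it to about 39° by lowering the heavy end onto clear bench at about (560, 80), turned to the rig's yaw. The height sets the angle: the grasp point at z = 97 gives 39°.

Emit:
move_arm(commands=[[[-0.1,-0.44,0],0.74,-1],[[-0.1,-0.44,0],0.74,-1],[[-0.1,-0.44,0],0.74,-1],[[-0.1,-0.44,0],0.74,-1],[[-0.1,-0.44,0],0.74,-1],[[-0.1,-0.44,0],0.74,-1],[[-0.1,-0.44,0],0.74,-1],[[-0.1,-0.44,0],0.74,-1],[[-0.1,-0.44,0],0.74,-1],[[-0.1,-0.44,0],0.74,-1],[[0,0,-0.3],0,-1],[[0,0,-0.5],0,-1],[[0,0,-0.5],0,-1],[[0,0,-0.5],0,-1],[[0,0,-0.5],0,-1],[[0,0,-0.3],0,-1],[[0,0,0],0,-1]])

```text
t: 8.13
eef_pos: [559.9, 79.1, 339.3]
tcp_rot: [3.141, -0.004, -3.101]
ft_force: [-0.4, -0.2, -6.9]
opening: 0.359
grip_force: 30.0
```

```bash
python3 look.py; python3 fit.py | sed 's/^/ /' | grep -A0 -E 'rig|seat'; python3 - <<'E'
from h import *
np.set_printoptions(precision=3,suppress=True)
s=env.state();print(s['eef_pos'],s['tcp_rot'],s['joints'])
E
```

```text
8.1333 [560.  79. 339.] [ 3. -0. -3.] [-0. -0. -7.] [ 0.  0.  2.  0.  1. -2.]
offset -42.331947769324316
[343. 228.] [([308.3, 225.6], 0.79, np.int64(900)), ([353.6, 235.0], 0.58, np.int64(765))]
bbox 281 341 210 234 left edge rows 211 224 right rows 226 232
10 iou 0.147 inside 0.332
16 iou 0.206 inside 0.427
22 iou 0.227 inside 0.443
28 iou 0.187 inside 0.363
34 iou 0.131 inside 0.258
40 iou 0.074 inside 0.146
46 iou 0.042 inside 0.082
52 iou 0.025 inside 0.052
58 iou 0.016 inside 0.034
64 iou 0.008 inside 0.019
70 iou 0.004 inside 0.010
 rig [ 566.36 -238.08    0.04]
--
 seat [ 562.16 -238.77    0.04  162.26]
--
 seat,yaw fixed [ 562.09 -238.57  162.13]
--
 seat in rig [ -4.23  -0.51 162.26]
[560.289  79.05  341.57 ] [ 3.141 -0.001 -3.101] [ 0.023  0.481  1.776  0.     0.885 -1.588]
```

Emit:
move_arm(commands=[[[0,0,-0.3],0,-1],[[0,0,-0.3],0,-1],[[0,0,-0.3],0,-1],[[0,0,-0.3],0,-1],[[0,0,-0.3],0,-1],[[0,0,-0.2],0,-1],[[0,0,-0.2],0,-1],[[0,0,-0.2],0,-1],[[0,0,-0.2],0,-1],[[0,0,-0.1],0,-1],[[0,0,0],0,-1]])

```text
t: 9.15
eef_pos: [562.9, 78.9, 272.6]
tcp_rot: [3.142, 0.013, -3.101]
ft_force: [10.8, 0.4, 14.3]
opening: 0.359
grip_force: 30.0
```

```bash
python3 - <<'E'
from h import *
np.set_printoptions(precision=2,suppress=True)
s=env.state();print(s['eef_pos'],s['ft_force'],s['moment'],s['grip_force'])
c=read_camera('scene');x,y=[int(v) for v in proj(c,s['eef_pos']-[60,0,171])[0]];print(x,y)
cv2.imwrite('pics/flat.png',cv2.resize(c['image'][y-60:y+60,x-80:x+80,::-1],None,fx=5,fy=5,interpolation=cv2.INTER_CUBIC))
E
```

```text
[562.95  78.87 272.61] [10.82  0.42 14.35] [ 0.27 -2.16  0.  ] 29.998820275068283
335 239
```

View pics/flat.png

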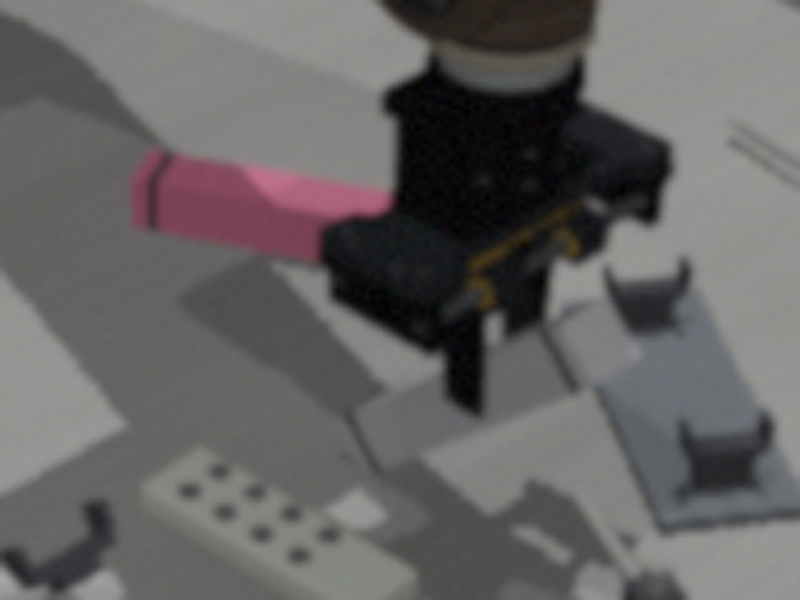

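```bash
python3 - <<'E'
from tilt import *
import pickle
from scipy.optimize import least_squares
np.set_printoptions(precision=2,suppress=True)
c=pickle.load(open('c0.pkl','rb'))['scene']
obs=[([-100,-17,17],(345,410)),([-100,-17,-17],(379,471)),([100,-17,17],(560,320)),([100,-17,-17],(594,388)),([100,17,17],(607,300)),([100,17,-17],(640,355))]
P=np.array([o[1] for o in obs])/5+[255-.4,179-.4]
f=lambda p:(model(c,np.array([562.9+p[3]*3,78.9,101.6+p[2]]),.0405,p[0],p[1],[o[0] for o in obs])-P).ravel()
s=least_squares(lambda p:np.r_[f(p),p[2]*.5,p[3]],[.7,33,0,0]);print(np.degrees(s.x[0]),s.x,f(s.x).round(1))
E
```

```text
42.530970272012134 [ 0.74 17.51 -5.44  3.74] [-2.1  0.5 -2.8 -0.1  0.5 -0.4  0.5 -1.1  0.7 -2.2  0.7 -0.4]
```

```bash
python3 - <<'E'
from tilt import *
import pickle
from scipy.optimize import least_squares
np.set_printoptions(precision=2,suppress=True)
c=pickle.load(open('c0.pkl','rb'))['scene']
obs=[([-100,-17,17],(345,410)),([-100,-17,-17],(379,471)),([100,-17,17],(560,320)),([100,-17,-17],(594,388)),([100,17,17],(607,300)),([100,17,-17],(640,355))]
P=np.array([o[1] for o in obs])/5+[255-.4,179-.4]
g=np.array([562.9,78.9,101.6])
cr=lambda p:(p+.4-[255,179])*5
for th,s in((42.5,33),(42.5,25),(45,20),(42.5,5)): print(th,s,cr(model(c,g,.0405,np.radians(th),s,[o[0] for o in obs])).round(0).tolist())
print('tips',cr(proj(c,[g+[-10,-17,-19],g+[10,-17,-19],g+[-10,-29,-19],g+[10,-29,-19],g+[0,0,112]])).round())
t=read_camera('top');s=env.state();x,y=[int(v) for v in proj(t,s['eef_pos']-[60,0,171])[0]];print(x,y)
cv2.imwrite('pics/flat_t.png',cv2.resize(t['image'][y-60:y+60,x-80:x+80,::-1],None,fx=5,fy=5,interpolation=cv2.INTER_CUBIC))
E
```

```text
42.5 33 [[305.0, 401.0], [335.0, 458.0], [526.0, 306.0], [560.0, 370.0], [574.0, 278.0], [607.0, 341.0]]
42.5 25 [[313.0, 398.0], [343.0, 455.0], [536.0, 302.0], [570.0, 366.0], [584.0, 274.0], [617.0, 337.0]]
45 20 [[322.0, 405.0], [353.0, 461.0], [538.0, 293.0], [574.0, 357.0], [586.0, 265.0], [621.0, 328.0]]
42.5 5 [[333.0, 389.0], [363.0, 447.0], [562.0, 291.0], [596.0, 356.0], [610.0, 263.0], [643.0, 327.0]]
tips [[446. 393.]
 [474. 411.]
 [429. 402.]
 [457. 420.]
 [497. 164.]]
293 232
```

View pics/flat_t.png

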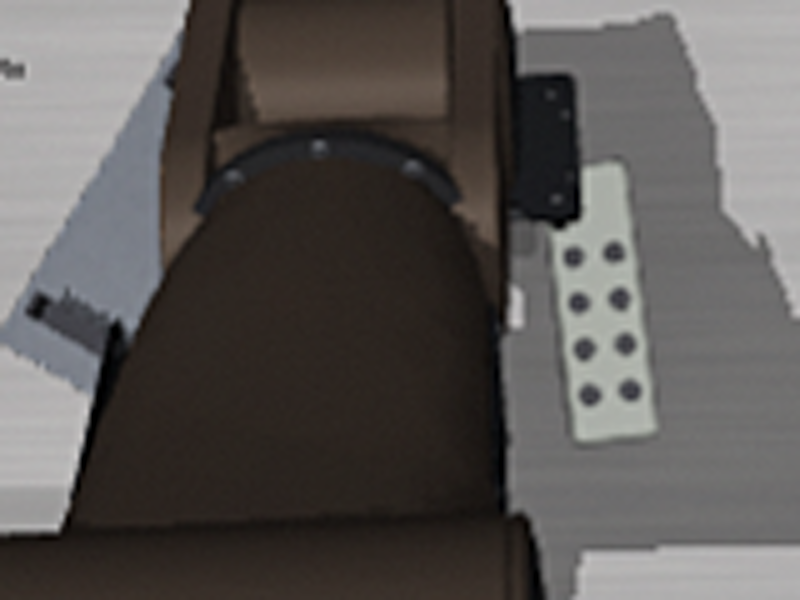

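Scene view: the bar's low end is on the bench at about crop (362,440) and its high end at about (600,345). That gives a tilt of about 42°, held about 30 mm to the light side. The top view is hidden by the arm. I'll lift smoothly, then carry it over to the rig.

Emit:
move_arm(commands=[[[0,0,0.1],0,-1],[[0,0,0.2],0,-1],[[0,0,0.3],0,-1],[[0,0,0.4],0,-1],[[0,0,0.5],0,-1],[[0,0,0.5],0,-1],[[0,0,0.5],0,-1],[[0,0,0.5],0,-1],[[0,0,0.5],0,-1],[[0,0,0.5],0,-1],[[0,0,0.5],0,-1],[[0,0,0.4],0,-1],[[0,0,0.3],0,-1],[[0,0,0.2],0,-1],[[0,0,0.1],0,-1]])

```text
t: 10.5
eef_pos: [559.9, 78.9, 435.5]
tcp_rot: [3.142, 0.0, -3.101]
ft_force: [-0.3, -0.5, -7.0]
opening: 0.358
grip_force: 30.0
```

Emit:
move_arm(commands=[[[0,-0.2,0],0,-1],[[0,-0.4,0],0,-1],[[0.1,-0.6,0],0,-1],[[0.1,-0.7,0],0,-1],[[0.1,-0.7,0],0,-1],[[0.1,-0.7,0],0,-1],[[0.1,-0.7,0],0,-1],[[0.1,-0.7,0],0,-1],[[0,-0.7,0],0,-1],[[0,-0.7,0],0,-1],[[0,-0.7,0],0,-1],[[0,-0.7,0],0,-1],[[0,-0.7,0],0,-1],[[0,-0.7,0],0,-1],[[0,-0.6,0],0,-1],[[0,-0.4,0],0,-1],[[0,-0.2,0],0,-1],[[0,-0.1,0],0,-1],[[0,0,0],0,-1]])

```text
t: 12.08
eef_pos: [578.0, -227.4, 434.4]
tcp_rot: [3.141, -0.001, -3.101]
ft_force: [0.5, 0.6, -6.3]
opening: 0.357
grip_force: 30.0
```

```bash
python3 - <<'E'
from tilt import *
np.set_printoptions(precision=3,suppress=True)
s=env.state();print(s['t'],s['eef_pos'],s['tcp_rot'],s['ft_force'],s['moment'])
c=read_camera('scene')
cv2.imwrite('pics/over.png',cv2.resize(c['image'][215:335,180:340,::-1],None,fx=5,fy=5,interpolation=cv2.INTER_CUBIC))
E
```

```text
12.0833 [ 577.983 -227.418  434.377] [ 3.141 -0.001 -3.101] [ 0.527  0.562 -6.315] [ 0.072 -0.308  0.018]
```

View pics/over.png

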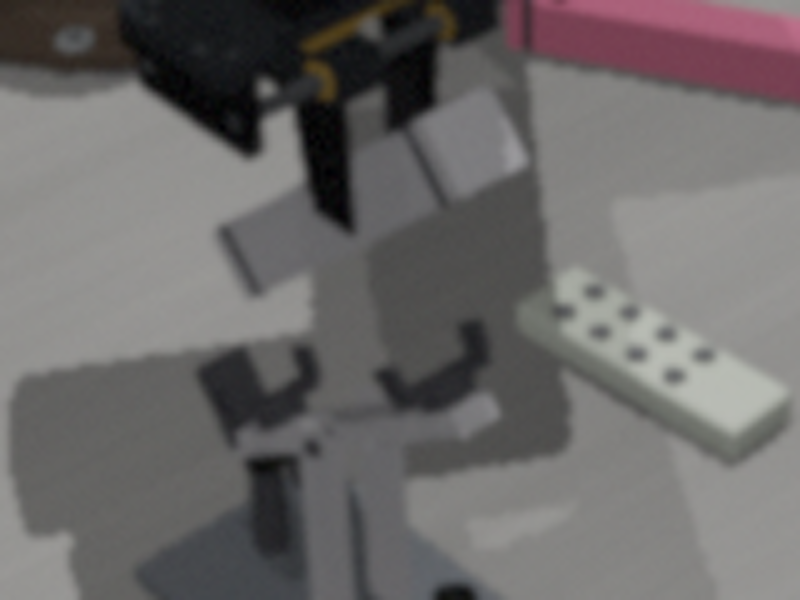

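```bash
cat > fit2.py <<'E'
import io,contextlib
with contextlib.redirect_stdout(io.StringIO()):
    from fit import *
from tilt import model
np.set_printoptions(precision=3,suppress=True)
tb=[(bt(280,63),[100,17,17]),(bt(342,98),[100,-17,17]),(bt(153,428),[-100,-17,17]),(bt(90,388),[-100,17,17])]
b=fit(tb,lambda p,m:np.array([p[0],p[1],50])+Rz(p[2])@np.array(m),[600,250,-.5],'bar top-only')
n=np.array([-np.sin(b[2]),np.cos(b[2])]);print('line offset of grasp (along bar +y)',n@(np.array([590.1,210.9])-b[:2]))
ts=[(rt(585,437),[-103,13,4]),(rt(637,439),[-103,-13,4]),(rt(570,357),[-72,22,-4]),(rt(656,365),[-72,-22,-4]),(rt(672,98),[72,-22,-4])]
s_=fit(ts,lambda p,m:fs([p[0],p[1],rig[2],162],m),[562,-238],'seat top-only')
beam=[(rt(588,200),0),(rt(634,200),0),(rt(584,330),0),(rt(628,330),0)]
for o,_ in beam:
    # intersect with beam top plane
    oo,d=ray(*o);Rr=Rz(rig[2])@Ry;l0=Rr.T@(oo-np.array([s_[0],-238.7,162]));dd=Rr.T@d;k=(-30-l0[2])/dd[2];print('beam edge in rocker',(l0+k*dd))
# scene only: bar in air
print('rig yaw',rig[2])
ss=[o for o in seatobs if o[0][0] is S]
q=fit(ss,lambda p,m:fs([p[0],-239,rig[2],p[1]],m),[562,162],'seat scene-only X,Z')
cr=lambda x,y:(S,[x/5+180-.4,y/5+215-.4])
ob=[([-100,-17,17],(217,233)),([-100,-17,-17],(255,298)),([100,-17,17],(420,125)),([100,-17,-17],(457,204)),([100,17,17],(490,88)),([100,17,-17],(527,157))]
P=np.array([cr(*o[1])[1] for o in ob])
f=lambda p:(model(S,np.array([p[0],-227.4,p[1]]),.0405,p[2],0,[o[0] for o in ob])-P).ravel()
r=least_squares(f,[560,240,.7],x_scale=[10,10,.1],loss='soft_l1');print('bar mid X,Z,tilt',r.x[:2],np.degrees(r.x[2]),f(r.x).round(1))
E
python3 fit2.py
```

```text
bar top-only [561.209 226.632  -0.531]
[[0.9, 0.2], [-0.4, -0.7], [-1.0, -0.4], [0.5, 1.2]]
line offset of grasp (along bar +y) 1.0686795408203769
seat top-only [ 560.405 -239.97 ]
[[0.5, -0.5], [0.5, -1.6], [-0.3, 3.3], [0.1, 0.5], [-0.8, -0.1]]
beam edge in rocker [  9.809   8.22  -30.   ]
beam edge in rocker [  8.209 -14.543 -30.   ]
beam edge in rocker [-61.931   8.477 -30.   ]
beam edge in rocker [-63.569 -13.901 -30.   ]
rig yaw 0.04370894482585093
seat scene-only X,Z [565.262 164.303]
[[0.5, 0.3], [0.5, 0.3], [-0.5, -0.0], [0.0, -0.3], [-0.4, -0.3]]
bar mid X,Z,tilt [572.341 240.661] 41.98119304346967 [-1.3  0.1 -1.6  1.   0.2 -0.8  1.2 -0.6 -0.3 -0.4  0.6  1.6]
```

The picture shows the bar at 42° above the rocker, with its low end at crop (236,265) over the stop end (235,400) and its high end at (475,150). The in-plane shift to low-end contact is about (-10, -12, -67) mm. I'll go most of the way, then feel downward.

Emit:
move_arm(commands=[[[-0.05,-0.05,-0.1],0,-1],[[-0.05,-0.06,-0.2],0,-1],[[-0.05,-0.06,-0.3],0,-1],[[-0.05,-0.06,-0.3],0,-1],[[-0.05,-0.06,-0.3],0,-1],[[-0.05,-0.06,-0.2],0,-1],[[-0.05,-0.06,-0.1],0,-1],[[0,0,0],0,-1],[[0,0,0],0,-1]])

```text
t: 12.88
eef_pos: [567.6, -239.6, 389.8]
tcp_rot: [3.142, 0.0, -3.101]
ft_force: [1.1, 0.0, -5.9]
opening: 0.355
grip_force: 30.0
```

```bash
cat > st.py <<'E'
from h import *
np.set_printoptions(precision=2,suppress=True)
s=env.state();print(s['t'],s['eef_pos'],s['ft_force'],s['moment'],s['tcp_rot'])
E
python3 st.py; python3 - <<'E'
from h import *
c=read_camera('scene')
for th in('bar','rocker'):
    for r in cut_out(th,c):
        ys,xs=np.nonzero(r['region']);P=np.c_[xs,ys].astype(np.int32)
        a=cv2.approxPolyDP(cv2.convexHull(P),1.5,True)[:,0]
        print(th,r['confidence'],r['at'],len(xs),a.tolist())
E
```

```text
12.8833 [ 567.63 -239.63  389.79] [ 1.07  0.02 -5.91] [ 0.08 -0.23  0.02] [ 3.14  0.   -3.1 ]
bar 0.83 [251.5, 270.8] 976 [[276, 263], [276, 266], [268, 272], [227, 290], [221, 288], [217, 279], [220, 275], [267, 252]]
bar 0.72 [317.8, 222.7] 964 [[349, 229], [347, 234], [343, 235], [289, 225], [285, 210], [346, 220], [349, 223]]
bar 0.67 [429.8, 224.4] 219 [[443, 226], [439, 232], [402, 204], [428, 216]]
rocker 0.74 [431.2, 222.7] 191 [[441, 227], [438, 230], [423, 222], [416, 213], [430, 217], [438, 222]]
rocker 0.61 [248.2, 300.2] 719 [[278, 298], [272, 302], [239, 311], [226, 305], [219, 289], [274, 279], [277, 284]]
```

Emit:
move_arm(commands=[[[0,0,-0.1],0,-1],[[0,0,-0.1],0,-1],[[0,0,-0.1],0,-1],[[0,0,-0.1],0,-1],[[0,0,0],0,-1],[[0,0,0],0,-1]])

```text
t: 13.53
eef_pos: [567.6, -239.4, 377.5]
tcp_rot: [3.141, -0.0, -3.101]
ft_force: [-0.1, 0.3, -6.2]
opening: 0.357
grip_force: 30.0
```

Emit:
move_arm(commands=[[[0,0,-0.1],0,-1],[[0,0,-0.05],0,-1],[[0,0,0],0,-1],[[0,0,0],0,-1]])

```text
t: 13.87
eef_pos: [567.6, -239.4, 373.2]
tcp_rot: [3.141, -0.0, -3.101]
ft_force: [-0.3, 0.3, -6.3]
opening: 0.356
grip_force: 30.0
```

Emit:
move_arm(commands=[[[0,0,-0.1],0,-1],[[0,0,0],0,-1],[[0,0,0],0,-1]])

```text
t: 14.12
eef_pos: [567.6, -239.4, 370.1]
tcp_rot: [3.141, -0.0, -3.101]
ft_force: [0.3, 0.1, -6.7]
opening: 0.355
grip_force: 30.0
```

Emit:
move_arm(commands=[[[0,0,-0.1],0,-1],[[0,0,0],0,-1],[[0,0,0],0,-1]])

```text
t: 14.37
eef_pos: [567.5, -239.5, 367.4]
tcp_rot: [-3.141, -0.001, -3.1]
ft_force: [-2.3, -0.4, -2.4]
opening: 0.355
grip_force: 30.0
```

Emit:
move_arm(commands=[[[0,0,-0.1],0,-1],[[0,0,0],0,-1],[[0,0,0],0,-1]])

```text
t: 14.62
eef_pos: [567.5, -239.5, 364.4]
tcp_rot: [-3.141, -0.0, -3.1]
ft_force: [-3.0, -1.0, -0.1]
opening: 0.357
grip_force: 30.0
```

Emit:
move_arm(commands=[[[0,0,-0.1],0,-1],[[0,0,0],0,-1],[[0,0,0],0,-1]])

```text
t: 14.87
eef_pos: [567.6, -239.5, 361.1]
tcp_rot: [3.142, -0.0, -3.101]
ft_force: [-1.9, -0.2, 0.1]
opening: 0.355
grip_force: 30.0
```

```bash
cat > reg.py <<'E'
from h import *
np.set_printoptions(precision=3,suppress=True)
s=env.state();print(s['t'],s['eef_pos'],s['ft_force'],s['moment'])
m=s['moment']-np.array([-.078,-.008,0.02]);F=s['ft_force']+[0,0,6.15]
c=read_camera('scene')
cv2.imwrite('pics/now.png',cv2.resize(c['image'][215:335,180:340,::-1],None,fx=5,fy=5,interpolation=cv2.INTER_CUBIC))
for th in('bar','rocker'):
    for r in cut_out(th,c):
        ys,xs=np.nonzero(r['region'])
        if abs(r['at'][0]-250)<40:
            a=cv2.approxPolyDP(cv2.convexHull(np.c_[xs,ys].astype(np.int32)),1.5,True)[:,0]
            print(th,r['confidence'],r['at'],len(xs),a.tolist())
E
python3 reg.py
```

```text
14.8667 [ 567.598 -239.455  361.111] [-1.857 -0.237  0.144] [-0.187  0.62   0.062]
bar 0.62 [250.7, 283.1] 922 [[276, 280], [264, 287], [233, 296], [221, 293], [217, 286], [225, 280], [268, 265], [271, 266]]
rocker 0.67 [255.1, 298.7] 624 [[277, 283], [278, 297], [271, 302], [240, 310], [227, 306], [225, 303], [224, 293], [274, 281]]
```

View pics/now.png

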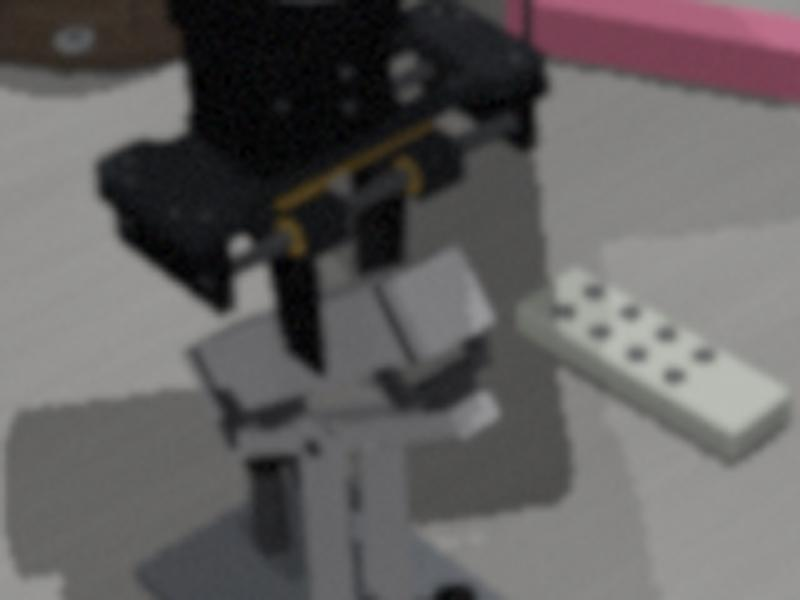

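The picture shows the bar's low end at (190,350), overlying the end stop, and its high end only just past the upper channel at (480,350). It is too far down-slope and is resting on the stop, so I'll work out the correction.

```bash
cat >> fit2.py <<'E'
print('--- now')
ob=[([-100,-17,17],(188,352)),([100,17,17],(456,248)),([100,17,-17],(495,321)),([92,-17,17],(378,288)),([92,-17,-17],(415,360))]
P=np.array([cr(*o[1])[1] for o in ob])
for y in(-238,-240.5):
    f=lambda p:(model(S,np.array([p[0],y,p[1]]),.0405,p[2],0,[o[0] for o in ob])-P).ravel()
    r=least_squares(f,[560,190,.6],x_scale=[10,10,.1],loss='soft_l1');print('bar mid X,Z,tilt',r.x[:2],np.degrees(r.x[2]),f(r.x).round(1))
    d=np.array([r.x[0]-565.3,0,r.x[1]-164.3]);print('in rocker',Ry.T@d)
print('at seat expect',((model(S,np.array([565.3,-239,164.3]),.0405,np.radians(35),0,[o[0] for o in ob])+.4-[180,215])*5).round().tolist())
E
python3 fit2.py | sed -n '/--- now/,$p'
```

```text
--- now
bar mid X,Z,tilt [557.475 165.318] 39.55175100337597 [-1.3  0.4 -0.1 -0.4 -0.4  0.2  0.5 -0.5  0.7  0.4]
in rocker [-5.826  0.     5.322]
bar mid X,Z,tilt [560.848 168.648] 39.54237043105864 [-1.5  0.4 -0.1 -0.5 -0.3  0.2  0.4 -0.5  0.7  0.5]
in rocker [-1.153  0.     6.115]
at seat expect [[184.0, 349.0], [476.0, 275.0], [510.0, 352.0], [400.0, 314.0], [435.0, 392.0]]
```

The fit puts the bar mid at x about -1 to -6 mm and z +5.5 mm from the seat in the rocker frame, with a tilt of 39.5°. That matches the low end seated in the low channel, with about 4.5° still to go. I'll follow the arc: +x, -z.

Emit:
move_arm(commands=[[[0.08,0,-0.04],0,-1],[[0.08,0,-0.05],0,-1],[[0.05,0,-0.05],0,-1],[[0,0,0],0,-1],[[0,0,0],0,-1]])

```text
t: 15.43
eef_pos: [574.1, -239.3, 356.8]
tcp_rot: [3.141, 0.0, -3.101]
ft_force: [-1.4, -0.8, -1.4]
opening: 0.357
grip_force: 30.0
```

```bash
python3 reg.py
```

```text
15.4333 [ 574.132 -239.35   356.838] [-1.39  -0.827 -1.381] [0.044 0.325 0.   ]
bar 0.79 [253.3, 279.9] 984 [[279, 281], [279, 285], [269, 291], [245, 296], [229, 296], [221, 293], [218, 287], [219, 283], [233, 277], [264, 271], [273, 271]]
rocker 0.88 [254.5, 300.4] 460 [[278, 297], [273, 301], [239, 308], [227, 305], [224, 294], [274, 290]]
```

Emit:
move_arm(commands=[[[0.05,0,-0.05],0,-1],[[0,0,0],0,-1],[[0,0,0],0,-1]])

```text
t: 15.83
eef_pos: [575.2, -239.3, 356.3]
tcp_rot: [3.141, -0.0, -3.101]
ft_force: [-6.1, 1.6, 6.3]
opening: 0.355
grip_force: 30.0
```

```bash
cat > sil.py <<'E'
from tilt import *
from scipy.optimize import minimize
np.set_printoptions(precision=2,suppress=True)
s=env.state();print(s['t'],s['eef_pos'],s['ft_force'],s['moment'])
c=read_camera('scene')
# edge-based: bright bar vs. dark: least squares on cut-out region top-left & right borders with occluder box ignored
r=[r for r in cut_out('bar',c) if abs(r['at'][0]-250)<30]
R=r[0]['region'].astype(np.uint8)
cs=[[a,b,d] for a in(-100,100) for b in(-17,17) for d in(-17,17)]
def mask(p):
    q=model(c,np.array([p[0],-239.,p[1]]),.0405,np.radians(p[2]),0,cs)
    M=np.zeros((480*4,640*4),np.uint8);cv2.fillConvexPoly(M,cv2.convexHull((q*4+2).round().astype(np.int32)),1);return cv2.resize(M.astype(np.float32),(640,480),interpolation=cv2.INTER_AREA)
Rf=cv2.morphologyEx(R,cv2.MORPH_CLOSE,np.ones((9,9)))
def cost(p):return np.abs(mask(p)-Rf).sum()
best=min((cost((x,z,t)),x,z,t) for x in np.arange(555,581,2.) for z in np.arange(158,180,2.) for t in np.arange(31,44,1.))
print(best)
print('rocker',[(x['at'],x['confidence'],x['region'].sum()) for x in cut_out('rocker',c)])
E
python3 sil.py
```

```text
15.8333 [ 575.22 -239.31  356.29] [-6.08  1.59  6.29] [ 0.33  1.08 -0.07]
(np.float32(178.875), np.float64(567.0), np.float64(166.0), np.float64(35.0))
rocker [([253.8, 300.4], 0.65, np.int64(498))]
```

Both supports now carry load, and the silhouette fit gives 35° and about 2 mm up-slope of the seat. I'll ease off about 1 mm and release.

Emit:
move_arm(commands=[[[-0.02,0,0.03],0,-1],[[0,0,0],0,-1],[[0,0,0],0,-1]])

```text
t: 16.23
eef_pos: [574.9, -239.4, 356.4]
tcp_rot: [3.141, 0.0, -3.101]
ft_force: [-1.3, 0.7, -1.8]
opening: 0.357
grip_force: 30.0
```

Emit:
move_arm(commands=[[[0,0,0],0,0.2],[[0,0,0],0,0.2],[[0,0,0],0,0.2],[[0,0,0],0,0.2],[[0,0,0],0,0.2],[[0,0,0],0,0.2]])

```text
t: 16.73
eef_pos: [574.8, -239.4, 356.5]
tcp_rot: [-3.142, 0.0, -3.101]
ft_force: [0.3, -0.6, -0.3]
opening: 0.598
grip_force: 0.0
```

```bash
python3 sil.py
```

```text
16.7333 [ 574.84 -239.43  356.52] [ 0.29 -0.55 -0.35] [0.02 0.02 0.03]
(np.float32(229.75), np.float64(559.0), np.float64(160.0), np.float64(36.0))
rocker [([255.8, 301.5], 0.87, np.int64(466))]
```

Emit:
move_arm(commands=[[[0,0,0.1],0,0.2],[[0,0,0.2],0,0.2],[[0,0,0.4],0,0.2],[[0,0,0.6],0,0.2],[[0,0,0.8],0,0.2],[[0,0,0.8],0,0.2],[[0,0,0.8],0,0.2],[[0,0.5,0.8],0,0.2],[[0,0.8,0.5],0,0.2],[[0,0.9,0],0,0.2],[[0,0.9,0],0,0.2],[[0,0.9,0],0,0.2],[[0,0.9,0],0,0.2],[[0,0.9,0],0,0.2],[[0,0.9,0],0,0.2],[[0,0.6,0],0,0.2],[[0,0.3,0],0,0.2],[[0,0,0],0,0.2]])

```text
t: 18.38
eef_pos: [574.6, -10.0, 507.0]
tcp_rot: [3.141, 0.001, -3.099]
ft_force: [0.3, -0.5, -0.1]
opening: 0.595
grip_force: 0.0
```

```bash
python3 sil.py; python3 - <<'E'
import io,contextlib
from h import *
t=read_camera('top');s=read_camera('scene')
import pickle;pickle.dump({'top':t,'scene':s},open('c1.pkl','wb'))
C=pickle.load(open('c0.pkl','rb'))
for n,c in(('top',t),('scene',s)):
    for th in('bar','rocker','remote','screw_tray','spanner'):
        print(n,th,[(np.round(r['at'],0).tolist(),round(r['confidence'],2)) for r in search_frame(th,c)][:3])
    for r in cut_out('bar',c):
        ys,xs=np.nonzero(r['region']);a=cv2.approxPolyDP(cv2.convexHull(np.c_[xs,ys].astype(np.int32)),1.2,True)[:,0];print(n,r['confidence'],a.tolist())
E
```

```text
18.3833 [574.63 -10.05 507.02] [ 0.25 -0.54 -0.12] [ 0.01 -0.04 -0.02]
(np.float32(75.5625), np.float64(561.0), np.float64(162.0), np.float64(35.0))
rocker [([256.3, 302.4], 0.57, np.int64(422))]
top bar [([243.0, 286.0], 0.78), ([163.0, 231.0], 0.72), ([424.0, 203.0], 0.56)]
top rocker [([416.0, 170.0], 0.4)]
top remote []
top screw_tray [([427.0, 146.0], 0.84), ([424.0, 200.0], 0.3)]
top spanner []
top 0.77 [[251, 308], [248, 306], [234, 282], [236, 278], [243, 274], [247, 276], [255, 290]]
top 0.69 [[415, 174], [415, 172]]
top 0.6 [[430, 163], [433, 167], [433, 186], [429, 241], [417, 242], [415, 234], [416, 168], [418, 164]]
scene bar [([250.0, 280.0], 0.78), ([254.0, 300.0], 0.75), ([316.0, 222.0], 0.61)]
scene rocker [([256.0, 298.0], 0.7), ([447.0, 278.0], 0.24)]
scene remote [([180.0, 402.0], 0.74), ([310.0, 288.0], 0.71)]
scene screw_tray [([292.0, 394.0], 0.68)]
scene spanner [([157.0, 367.0], 0.86)]
scene 0.69 [[278, 282], [278, 285], [269, 291], [239, 296], [221, 294], [218, 288], [219, 284], [229, 278], [267, 271], [273, 271]]
scene 0.64 [[349, 231], [345, 236], [285, 225], [281, 223], [281, 215], [285, 210], [347, 220], [349, 222]]
```

```bash
python3 -c "
from cell import env
print(env.job_done())"
```

```text
the job is handed in; nothing more can be done
None
```

The bar lies along the rocker at about 35°, down in both channels as far as the camera fit shows, with its heavy end low beside the end stop. The arm is clear, no move was planned to touch anything else on the bench, and the job was handed in at about 19 s; no verdict came back.

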